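# Empty a pellet die held in ratchet-locking tongs

### The arm

A 6-joint arm with a two-finger parallel gripper is mounted at the origin on the work surface. World frame = base frame: x ahead of the robot, y to its left, z up, the work surface at z = 0. Lengths are in mm, angles in degrees, forces in N, time in s.
With the tool pointing down it reaches from about 350 to 850 mm from the base axis. Payload 8.1 kg.
Tool frame: the origin (TCP) lies between the finger pads; the fingertips stand 22 mm ahead of it and the grasp point (between the pads) lies 3 mm ahead of it (r.nose_length is the z of the fingertips in the tool frame, in mm); z points along the fingers, x is the direction in which the jaws open and shut, and the axes are right-handed (so a half turn about z gives the same grasp; the last joint's range is limited). The gripper opens to 85 mm and grips with 20 to 120 N. Pads are 22 mm wide; open, the fingers measure 114 mm over their backs; the gripper's body (76 mm by 85 mm) begins 54 mm behind the grasp point. The pads swing forward as they close: fully open they stand 13 mm farther back than shut.
Start: joints at [-79.951, 7.471, 85.268, -0, 87.261, -4.893], TCP at [154.732, -579.71, 253.292] pointing down, gripper open.
Joint ranges: [-169.43, 169.43], [-51.17, 129.36], [1.28, 143.12], [-76.62, 256.62], [0, 156.53], [-152.29, 152.29]. Speed limits (degrees/s): [136.94, 136.94, 159.86, 180, 180, 180].

### API

Orientations are given as [roll, pitch, yaw] about the fixed x, y, z axes, in that order (R = Rz(yaw) Ry(pitch) Rx(roll)).
In Python, from bench import r gives the robot as it stands.
- The arm moves only by the shell command python3 -m jog 'ROWS' [FORCE]. ROWS is JSON, a list of rows, each a list of 5 numbers: the shift along the tool's x, y, z in m, then the turn about the tool's z in degrees, then the opening in per cent of the stroke, from 0 (shut) to 100 (fully open). A call has 1 to 8 rows; each row is the pose to reach, as a shift and turn from the pose measured when the call began, along the tool's axes at that moment; what a row does not reach only later rows make up. A row lasts 1/10 s, in which the tool goes at most 50 mm and 8.59 degrees, less where a joint would pass 70% of its speed; a pose out of reach is approached as far as the arm can. A call with a gripper value outside its range is refused whole. The fingers move at their own pace and stop on an object; FORCE is the grip in N (left out, the last holds). Time passes only in rows, so rows that repeat a pose let the fingers close. It gives the time, the measured TCP pose, the force and the opening at its end, in the units of the state.
- r.sense(): the state, without advancing time (a new reading comes with each control period).
- r.snapshot(name): name is "scene" or "side" or "wrist"; returns a dict with "image" (420x560x3 uint8, red, green, blue), "K" (3x3 intrinsics, pixels), "T" (4x4, takes a point from camera to world coordinates); the wrist camera has in their place "tool_from_camera" (4x4, takes a point from camera to tool coordinates, whose origin is the TCP and whose axes are the tool frame's). Camera axes: x right, y down, z forward; pixel columns grow to the right and rows downward; lengths in mm; the calibration is good to about 2 mm. A picture is of the moment at which its call begins: read the wrist's pose just before it. There is no depth.
- r.hand_in(): hands the job in, once; it reports no verdict.
Trained networks look in a picture, given as the dict that the camera call returned (one of the last four; its "shot" number tells which), for a name from the list of things; names that differ only in an ending like _2 or _b are one class to them, and where a whole thing is asked for, a point or a joint stands for the part that bears it (a point fixed in the world has none). Each returns a list of dicts, best first, with "conf" (0 to 1); they miss things now and then, are a little off and sometimes report something else, mostly with a low value. They report only what shows in the picture. A call takes as long as a camera call. They do not tell look-alikes from the thing itself.
- r.search_frame(picture, label): "bbox" ([left, top, right, bottom] in pixels, round what is visible of it).
- r.pinpoint(picture, label): "uv" ([column, row] in pixels: a listed point, or the origin of a listed thing).
The state is a dict: "time": time; "joint_pos": joint angles; "qd": joint speeds; "joint_efforts": joint torques, N m; "tool_pos": TCP position; "tcp_rot": TCP orientation; "ft_force": force on the tool from outside, world axes, zero at the start; "wrist_torque": the same for the moment, N m; "finger_gap": finger opening in mm.
Only numpy, scipy, OpenCV 4.12 (cv2) and the standard library are available. Lean on these libraries where they do the work, as an engineer would, in place of code of your own. Each camera call takes 0.05 s, during which the arm holds its last target. There are 200 camera calls.

### The job

Get the pressed pellet out of its die. Push the tongs' free ring handle across until the ratchet keeps the jaws shut on the die by itself, push the ejector knob all the way down so that the pellet drops into the extractor ring, then press the free handle down sideways out of its ratchet so that the jaws spring open again. Finally stand the emptied die gently upright on the blue mat, leaving the pellet in the extractor ring and the other things on the bench where they are.

Things in the scene. Friction and masses are not known exactly. Their poses are not given: they have to be found in the camera images.
- stand: Grey base plate 150 x 215 x 10 mm fixed to the bench; a pillar on it carries steel ratchet tongs (scissor tongs, 260 mm long) lying flat, bar centrelines 50 mm above the bench. Origin: on the bench below the tongs' pivot; z up, +y from the pivot to the jaws, -y to the ring handles. (x, y) pairs in the other entries are mm in this frame. Its yaw is within 0.3 rad of 0.
- pivot (a point): Tongs' pivot, 50 mm above the bench (box joint and screw reach 62 mm). The handle on the stand's +x side is fixed, held by a clamp block at (21, -45), top 62 mm. The handle on the -x side is free and swings about this vertical axis; the jaw on the die's +x side goes with it. Jaws: two round 9 mm bars in grey sleeves about the die, tops 55 mm above the bench.
- free_ring (a point): Centre of the free ring handle: outside diameter 41, inside 27, bar 7 mm thick, mid-height 50 and top 54 mm above the bench. Open it is at (-51, -118). Push it towards the stand's +x: the jaws meet the die with the ring centre at about (-26, -125), then the shank bends springily and teeth catch. Pushing takes 2 N, over the teeth 8 to 18 N. Its +y axis points along the handle to the pivot.
- ratchet (a point): Where the two ratchet arms overlap, at (0, -90), 50 mm up, the fixed arm on top. Three teeth catch when the free ring's centre is near (-22, -126), (-15, -127), (-8, -127); go 3 mm past a tooth, then let go. Any tooth will do: a handle that stays when let go is locked, else its spring (2 N at the ring) reopens it. Tooth height 3 mm.
- press_spot (a point): Top of the free handle where the shank joins its ring (54 mm above the bench), a good spot to press straight down: that is sideways to the tongs and lifts the teeth apart. 4 mm down frees them, 12 mm is the end stop, about 1.3 N per mm. Friction under the presser can keep the freed handle from springing back: while holding it down draw it 30 mm towards the stand's -x.
- fixed_ring (a point): Centre of the fixed ring handle, at (28, -125), 50 mm above the bench, same size as the free ring. It does not move.
- moving_half (a joint): Angle in rad of the tongs' moving jaw: 0 open (about 12 mm of room at the die), 0.19 to 0.20 when its jaw is on the die. It springs back to 0 if the ratchet does not hold.
- die_mid (a point): Centre of the steel pellet die, half-way up (35 mm above its underside): an upright sleeve, outside diameter 50, height 70 mm, upper part knurled; z is its axis. 0.5 to 0.85 kg with its ejector. It starts on the extractor ring at about (0, 65), underside 35 mm above the bench. Its bore (26.5 mm) is open at the bottom.
- knob_top (a point): Centre of the top face of the ejector rod's black knob (35 mm across, 18 mm high) on the die's axis: 118 mm above the die's underside when raised, 88 mm when fully down (the knob then rests on the die). The rod stays in the die.
- ejector (a joint): How far the ejector rod is pushed down, in m: 0 raised, 0.030 fully down. An O-ring keeps it where it is; pushing it down takes 5 to 12 N.
- pellet_mid (a point): Centre of the red-brown pressed pellet, a disc 25.5 mm across and 10 mm thick, held in the die's bore by spring balls, 27 mm above the die's underside. Driven out, it drops to the floor of the extractor ring, its centre then 15 mm above the bench.
- extractor_mid (a point): Centre of the floor of the extractor ring, at (0, 65), 10 mm above the bench. Dark steel ring on the base plate, fixed: outside diameter 54, inside 38, top 35 mm above the bench, a window towards +x. The die stands on it.
- mat: Blue rubber mat, 120 x 120 x 4 mm, fixed on the bench to the left or right of the stand; origin at the centre of its underside. The die goes here.
- sample_tray: Bystander: loose steel tray, 125 x 115 x 26 mm, with two sample discs, on the other side of the stand from the mat; origin at the centre of its underside.
- stapler: Bystander: blue stapler, 130 x 36 x 50 mm, beyond the stand; origin at the centre of its underside.
- solvent: Bystander: amber bottle, 68 mm across and 150 mm high, beyond the stand; origin at the centre of its underside.
Not all that is in view belongs to the job. There is more than one size of the mat; the job needs the middle-sized.

How it is judged (in metres and radians):
On the way, in this order (a step that is already met when the one before it is completed fails the run):
1. the ratchet holds the jaws shut on the standing die with the robot off the tongs (value of joint moving_half above 0.175 rad and horizontal distance between die_mid and extractor_mid below 0.008 m and angle between die_mid's own z axis and vertical below 0.08 rad and contact force between each of the fingers, the arm and stand below 0.2 N and value of joint ejector below 0.012 m), for 0.4 s.
2. the ejector is fully down and the pellet lies in the extractor ring, with the jaws still locked on the die (value of joint moving_half above 0.175 rad and horizontal distance between die_mid and extractor_mid below 0.008 m and angle between die_mid's own z axis and vertical below 0.08 rad and value of joint ejector above 0.027 m and horizontal distance between pellet_mid and extractor_mid below 0.012 m and z of pellet_mid in the frame of extractor_mid below 0.012 m), for 0.2 s.
3. the ratchet is released and the jaws are open, the die still standing on the extractor ring (value of joint moving_half below 0.06 rad and horizontal distance between die_mid and extractor_mid below 0.012 m and z of die_mid in the frame of extractor_mid below 0.064 m), for 0.2 s.
At the end, for the whole second after the job is handed in: The die stands upright, wholly on the blue mat (axis within 35 mm of its middle each way, tilt under 0.08 rad), ejector within 3 mm of fully down; the pellet lies on the extractor ring's floor within 12 mm of its axis; the tongs are open (moving_half below 0.06 rad) (x of die_mid in the frame of mat between -0.035 and 0.035 m and y of die_mid in the frame of mat between -0.035 and 0.035 m and height (world z) of die_mid between 0.036 and 0.043 m and angle between die_mid's own z axis and vertical below 0.08 rad and value of joint moving_half below 0.06 rad and value of joint ejector above 0.027 m and horizontal distance between pellet_mid and extractor_mid below 0.012 m and z of pellet_mid in the frame of extractor_mid below 0.012 m); the robot touches nothing.
It fails at once if the die is tipped by more than 0.35 rad (angle between die_mid's own z axis and vertical above 0.35 rad).
It fails at once if the die is dropped (it moves faster than 0.5 m/s with no finger on it) (linear speed of die above 0.5 m/s and contact force between the fingers and die below 0.05 N).
It fails at once if the sample tray, stapler or bottle is shifted by more than 30 mm or the bottle tipped (distance of any of sample_tray, stapler, solvent from where it was at the start of the episode above 0.03 m or angle between solvent's own z axis and vertical above 0.4 rad).
It also fails if it takes over 58 s, if anything falls off the work surface, if the arm or the gripper's body presses on something with over 40 N, if the wrist force passes 120 N, or if a joint passes its speed limit or range.

## Working session

There is one attempt and no reset: what is moved stays moved. The work goes in short steps, Python scripts to look and compute and a shell command to move; the robot and the scene stay as the last step left them, time stands still between calls to the robot, and variables do not carry over. Pictures are saved under pics/ and viewed, about 8 in all and at most 12, crops included, and the job is handed in when it is done.

```bash
ls; mkdir -p pics; cat > h.py <<'E'
import numpy as np, cv2
from bench import r
from scipy.spatial.transform import Rotation as R
def tool():
    s=r.sense(); T=np.eye(4); T[:3,:3]=R.from_euler('xyz',s['tcp_rot'],degrees=True).as_matrix(); T[:3,3]=s['tool_pos']; return T
def snap(n):
    T=tool(); p=r.snapshot(n)
    p['Tw']=T@np.array(p['tool_from_camera']) if n=='wrist' else np.array(p['T']); return p
def ray(p,uv):
    d=np.linalg.inv(p['K'])@np.array([uv[0],uv[1],1.]); d=p['Tw'][:3,:3]@d; return p['Tw'][:3,3],d/np.linalg.norm(d)
def atz(p,uv,z):
    o,d=ray(p,uv); return o+d*(z-o[2])/d[2]
def tri(obs):
    A=np.zeros((3,3));b=np.zeros(3)
    for p,uv in obs:
        o,d=ray(p,uv);M=np.eye(3)-np.outer(d,d);A+=M;b+=M@o
    x=np.linalg.solve(A,b)
    return x,[np.linalg.norm(np.cross(x-ray(p,uv)[0],ray(p,uv)[1])) for p,uv in obs]
def proj(p,X):
    c=np.linalg.inv(p['Tw'])@np.append(X,1); q=p['K']@c[:3]; return q[:2]/q[2]
def save(p,n): cv2.imwrite('pics/'+n,cv2.cvtColor(p['image'],cv2.COLOR_RGB2BGR))
E
cat > a.py <<'E'
from h import *
np.set_printoptions(precision=1,suppress=True)
print(r.sense())
ps={n:snap(n) for n in('scene','side')}
for n in ps: save(ps[n],n+'0.png')
im=np.hstack([ps['scene']['image'],ps['side']['image']])
for l in ['pivot','free_ring','fixed_ring','die_mid','knob_top','press_spot','ratchet','extractor_mid','mat','sample_tray','stapler','solvent','stand']:
    q={n:r.pinpoint(ps[n],l) for n in ps}
    print(l,{n:[(np.round(d['uv']),round(d['conf'],2)) for d in q[n][:4]] for n in q})
    if q['scene'] and q['side']: print('   ',*tri([(ps[n],q[n][0]['uv']) for n in ps]))
E
python3 a.py
```

```text
pics
{'time': 0.0, 'joint_pos': array([-80. ,   7.5,  85.3,   0. ,  87.3,  -4.9]), 'qd': array([-0. ,  0.1, -0.1, -0. , -0. ,  0.1]), 'joint_efforts': array([ -0. , -56.9, -50.1,  -0. ,   0. ,  -0. ]), 'tool_pos': array([ 154.6, -579.2,  252.3]), 'tcp_rot': array([-180. ,    0.1,  -75.1]), 'ft_force': array([ 0.1, -0.2,  0.6]), 'wrist_torque': array([ 0.1, -0. ,  0. ]), 'finger_gap': 85.3193186457546}
pivot {'scene': [(array([312., 247.]), 0.93), (array([292., 292.]), 0.4), (array([269., 268.]), 0.37)], 'side': [(array([247., 219.]), 0.94)]}
    [621.6  -7.9  50.9] [np.float64(2.023188530386753), np.float64(2.0231885303867014)]
free_ring {'scene': [(array([267., 271.]), 0.6)], 'side': [(array([304., 216.]), 0.58)]}
    [ 545.9 -121.3   42.4] [np.float64(4.853106536215847), np.float64(4.853106536215989)]
fixed_ring {'scene': [(array([290., 290.]), 0.7), (array([382., 228.]), 0.55)], 'side': [(array([285., 201.]), 0.83)]}
    [ 623.4 -137.9   44.4] [np.float64(0.5612393534697557), np.float64(0.5612393534696866)]
die_mid {'scene': [(array([327., 225.]), 0.91)], 'side': [(array([223., 22
[... 1115 characters left out ...]
.77906883620271), np.float64(90.77906883620265)]
sample_tray {'scene': [], 'side': [(array([363., 214.]), 0.72)]}
stapler {'scene': [(array([384., 228.]), 0.64)], 'side': [(array([166., 241.]), 0.82)]}
    [755.1 156.9  -2.4] [np.float64(6.932843340876923), np.float64(6.932843340876818)]
solvent {'scene': [(array([332., 337.]), 0.92)], 'side': [(array([261., 189.]), 0.83)]}
    [ 761.1 -182.1    2.8] [np.float64(1.0039604660136014), np.float64(1.0039604660134287)]
stand {'scene': [(array([308., 256.]), 0.74), (array([205., 320.]), 0.37), (array([319., 156.]), 0.18)], 'side': [(array([250., 237.]), 0.91)]}
    [615.7 -10.9  -4.3] [np.float64(2.3184992859168454), np.float64(2.318499285916716)]
```

```bash
cat > b.py <<'E'
import cv2,numpy as np
a=cv2.imread('pics/scene0.png');b=cv2.imread('pics/side0.png')
cv2.imwrite('pics/both.png',np.hstack([a[100:400,100:500],b[100:400,60:460]]))
E
python3 b.py
cat > c.py <<'E'
from h import *
np.set_printoptions(precision=1,suppress=True)
ps={n:snap(n) for n in('scene','side')}
for n in ps:
  for l in ['mat','sample_tray']:
    for d in r.search_frame(ps[n],l): 
        print(n,l,np.round(d['bbox']),round(d['conf'],2))
  for d in r.pinpoint(ps[n],'mat'): print(n,d['uv'],d['conf'],atz(ps[n],d['uv'],0))
E
python3 c.py
```

```text
scene mat [362. 158. 396. 186.] 0.94
scene mat [206. 103. 281. 160.] 0.91
scene mat [294. 133. 349. 177.] 0.78
scene mat [258. 229. 346. 278.] 0.38
scene sample_tray [173. 288. 237. 349.] 0.94
scene sample_tray [362. 204. 402. 248.] 0.69
scene [377.4, 171.4] 0.78 [673.4 329.5   0. ]
scene [244.7, 129.4] 0.78 [248. 281.   0.]
side mat [ 93. 274. 134. 308.] 0.77
side mat [202. 342. 337. 420.] 0.61
side mat [137. 296. 215. 354.] 0.6
side sample_tray [331. 192. 387. 233.] 0.94
side sample_tray [219. 187. 231. 213.] 0.44
side [269.8, 396.4] 0.97 [245.3 281.9   0. ]
side [113.6, 290.6] 0.94 [674.3 339.2   0. ]
side [172.6, 323.0] 0.61 [506.4 302.6   0. ]
side [293.4, 211.2] 0.21 [ 619.5 -169.2    0. ]
```

View pics/both.png

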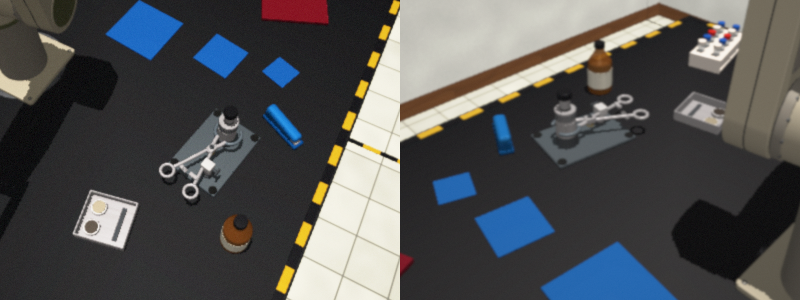

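Scene crop: three blue mats, at scene pixels (245,131) large, (319,156) middle and (380,172) small. The middle-sized one at (319,156) fits the description, and I'll check its size below. The stand lies with its jaws towards world +y and the free handle on the robot side.

```bash
cat > d.py <<'E'
from h import *
np.set_printoptions(precision=1,suppress=True)
for n in('scene','side'):
    p=snap(n); im=p['image']; hsv=cv2.cvtColor(im,cv2.COLOR_RGB2HSV)
    m=cv2.inRange(hsv,(100,120,90),(125,255,255))
    cs,_=cv2.findContours(m,cv2.RETR_EXTERNAL,cv2.CHAIN_APPROX_NONE)
    for c in cs:
        if cv2.contourArea(c)<250: continue
        W=np.array([atz(p,q[0],4)[:2] for q in c],np.float32)
        print(n,c.mean((0,1)),cv2.minAreaRect(W))
    if n=='scene': cv2.imwrite('pics/mats.png',cv2.cvtColor(cv2.resize(im[90:200,190:420],None,fx=3,fy=3,interpolation=2),cv2.COLOR_RGB2BGR))
print(r.snapshot('wrist')['tool_from_camera'])
E
python3 d.py
```

```text
scene [ 15.8 380.6] ((163.05899047851562, -629.0249633789062), (95.23374938964844, 49.890438079833984), 82.14942169189453)
scene [383.2 228.1] ((756.0702514648438, 165.51116943359375), (53.65559005737305, 142.3287811279297), 62.89253616333008)
scene [380.5 171.7] ((681.830078125, 330.2882385253906), (82.48407745361328, 82.40340423583984), 70.7322769165039)
scene [320.2 155.4] ((500.0439453125, 301.55889892578125), (123.81694030761719, 122.87553405761719), 79.20824432373047)
scene [243.5 129.3] ((246.64048767089844, 281.07135009765625), (177.80340576171875, 176.49853515625), 83.62648010253906)
side [268.6 391.4] ((246.65045166015625, 282.46600341796875), (176.58648681640625, 177.37510681152344), 83.62281036376953)
side [173.1 326. ] ((498.1975402832031, 304.88995361328125), (122.82921600341797, 124.95618438720703), 79.3282699584961)
side [113.5 288. ] ((678.9491577148438, 335.330078125), (82.09343719482422, 84.71517181396484), 70.54174041748047)
side [163.6 235.7] ((778.1306762695312, 142.70465087890625), (35.48213195800781, 170.6820068359375), 63.273826599121094)
[[   1.     0.    -0.    -0.7]
 [  -0.     0.9    0.3  -85. ]
 [   0.    -0.3    0.9 -119.4]
 [   0.     0.     0.     1. ]]
```

```bash
python3 -m jog '[[-0.38,-0.54,-0.05,-68,0],[-0.38,-0.54,-0.05,-68,0],[-0.38,-0.54,-0.05,-68,0],[-0.38,-0.54,-0.05,-68,0],[-0.38,-0.54,-0.05,-68,0],[-0.38,-0.54,-0.05,-68,0],[-0.38,-0.54,-0.05,-68,0],[-0.38,-0.54,-0.05,-68,0]]'
```

```text
time: 2.75
tool_pos: [411.7, -272.1, 284.0]
tcp_rot: [180.0, -0.0, -6.7]
ft_force: [1.3, -1.1, 0.5]
finger_gap: 0.2
```

View pics/mats.png

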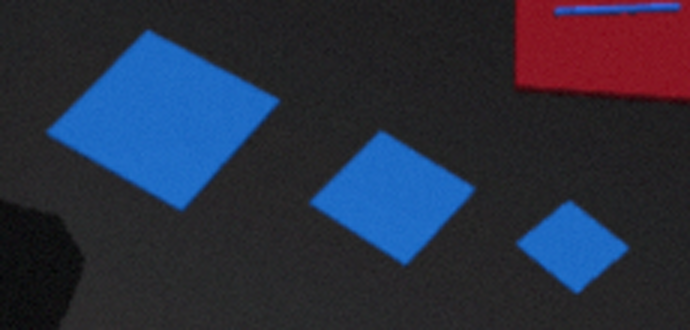

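The enlarged crop shows the three mats at 177, 123 and 82 mm. The middle one, scene (320,155), measures 123 mm and sits at (499,303), so it is the one I want. Next is a wrist view of the stand.

```bash
python3 -m jog '[[0.16,-0.31,0,0,0],[0.16,-0.31,0,0,0],[0.16,-0.31,0,0,0],[0.16,-0.31,0,0,0],[0.16,-0.31,0,0,0],[0.16,-0.31,0,0,0],[0.16,-0.31,0,0,0],[0.16,-0.31,0,0,0]]'
cat > e.py <<'E'
from h import *
import sys,pickle
np.set_printoptions(precision=1,suppress=True)
tag=sys.argv[1]
p=snap('wrist'); save(p,f'w{tag}.png'); o={}
print(p['Tw'][:3,3], tool()[:3,3])
for l in ['pivot','free_ring','fixed_ring','die_mid','knob_top','press_spot','ratchet','extractor_mid','stand']:
    q=r.pinpoint(p,l); o[l]=[(d['uv'],d['conf']) for d in q]
    print(l,[(np.round(d['uv']),round(d['conf'],2)) for d in q[:3]])
pickle.dump((dict(K=p['K'],Tw=p['Tw']),o),open(f'w{tag}.pkl','wb'))
E
python3 e.py 1
```

```text
time: 3.55
tool_pos: [608.5, 22.4, 282.8]
tcp_rot: [-179.9, 0.0, -6.4]
ft_force: [-1.0, -0.1, -0.8]
finger_gap: 0.3
[618.1 107.1 402.3] [607.6  20.  283. ]
pivot [(array([292., 204.]), 0.76)]
free_ring [(array([238., 306.]), 0.62)]
fixed_ring [(array([310., 316.]), 0.94)]
die_mid []
knob_top [(array([310., 159.]), 0.82)]
press_spot [(array([242., 289.]), 0.57)]
ratchet []
extractor_mid []
stand [(array([289., 192.]), 0.91), (array([306., 313.]), 0.37)]
```

View pics/w1.png

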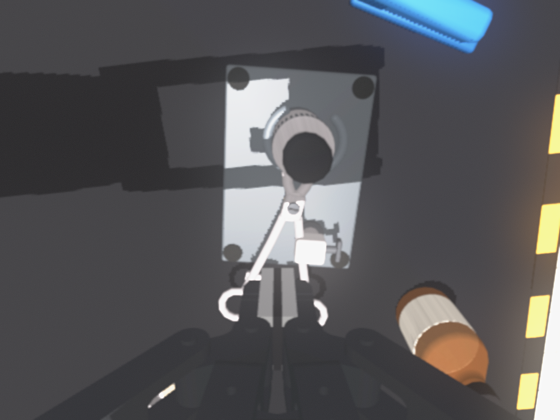

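The wrist view shows the free ring at (238,305), fixed ring (310,316), pivot (292,205) and knob (308,158); the fingers partly cover the handles. I'll take a second, shifted view.

```bash
python3 -m jog '[[-0.12,0.0,0,0,0],[-0.12,0,0,0,0],[-0.12,0,0,0,0],[-0.12,0,0,0,0]]'
python3 e.py 2
python3 -m jog '[[0,-0.08,0,0,0],[0,-0.08,0,0,0],[0,-0.08,0,0,0]]'
python3 e.py 3
cat > f.py <<'E'
from h import *
import pickle
np.set_printoptions(precision=1,suppress=True)
V=[pickle.load(open(f'w{i}.pkl','rb')) for i in (1,2,3)]
for l in V[0][1]:
    obs=[(p,o[l][0][0]) for p,o in V if o[l] and o[l][0][1]>.5]
    if len(obs)>1: print(l,len(obs),*[np.round(x,1) for x in tri(obs)])
E
python3 f.py
```

```text
time: 4.45
tool_pos: [485.5, 30.3, 284.5]
tcp_rot: [180.0, -0.1, -6.8]
ft_force: [1.3, -0.6, -0.5]
finger_gap: 0.2
[495.5 115.2 403.9] [486.8  30.1 284.8]
pivot [(array([417., 194.]), 0.91), (array([354., 297.]), 0.54), (array([403., 182.]), 0.41)]
free_ring [(array([351., 298.]), 0.66)]
fixed_ring [(array([424., 308.]), 0.76)]
die_mid [(array([439., 130.]), 0.81)]
knob_top [(array([495., 148.]), 0.95)]
press_spot [(array([359., 282.]), 0.7), (array([421., 311.]), 0.3)]
ratchet [(array([399., 278.]), 0.89)]
extractor_mid []
stand [(array([403., 188.]), 0.74)]
time: 5.25
tool_pos: [497.4, 112.6, 283.7]
tcp_rot: [-180.0, -0.0, -6.6]
ft_force: [-0.5, -0.9, 0.4]
finger_gap: 0.1
[507.3 197.4 403.1] [497.3 111.1 283.6]
pivot [(array([393., 344.]), 0.71), (array([406., 272.]), 0.7)]
free_ring [(array([505., 362.]), 0.23)]
fixed_ring [(array([507., 358.]), 0.4)]
die_mid [(array([424., 219.]), 0.59), (array([525.,  91.]), 0.28)]
knob_top [(array([468., 261.]), 0.89)]
press_spot [(array([389., 343.]), 0.63)]
ratchet [(array([391., 346.]), 0.71)]
extractor_mid [(array([408., 200.]), 0.59)]
stand [(array([394., 253.]), 0.9), (array([406., 204.]), 0.6)]
pivot 3 [590.8  20.  163.3] [29.  14.3 27.1]
free_ring 2 [ 549.  -119.6   49. ] [0.7 0.7]
fixed_ring 2 [ 626.7 -138.2   52.8] [0.2 0.2]
die_mid 2 [632.3  56.6  68.6] [0.6 0.6]
knob_top 3 [634.5  54.5 152.6] [0.3 1.  1.1]
press_spot 3 [567.5 -60.9 105.7] [ 4.5 19.1 21.2]
ratchet 2 [599.8 -93.8  59.4] [1. 1.]
stand 3 [619.8 -10.9   4.8] [1.5 2.7 2.5]
```

View pics/w3.png

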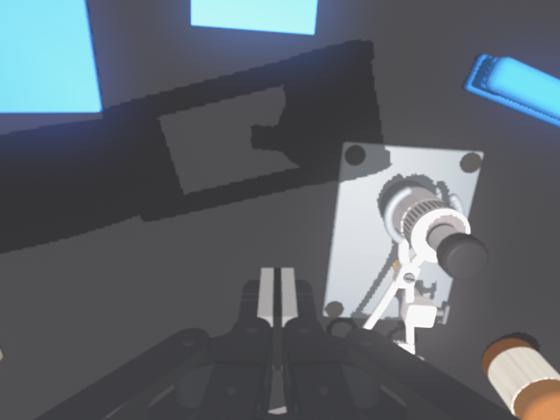

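Third view: die and knob are at (425,230) and (463,256), the pivot screw at (407,275), and the mats' lower edges lie at the top. Now I'll fit the stand pose from all detections.

```bash
cat > g.py <<'E'
from h import *
import pickle
from scipy.optimize import least_squares
np.set_printoptions(precision=1,suppress=True)
M=dict(pivot=(0,0,50),free_ring=(-51,-118,50),fixed_ring=(28,-125,50),die_mid=(0,65,70),knob_top=(0,65,153),ratchet=(0,-90,50),stand=(0,0,0))
V=[pickle.load(open(f'w{i}.pkl','rb')) for i in (1,2,3)]
for n in('scene','side'):
    p=snap(n); V.append((dict(K=p['K'],Tw=p['Tw']),{l:[(d['uv'],d['conf']) for d in r.pinpoint(p,l)] for l in M}))
V[2][1]['pivot']=V[2][1]['pivot'][1:]
S=[(i,p,l,np.array(o[l][0][0])) for i,(p,o) in enumerate(V) for l in M if o.get(l) and o[l][0][1]>.55]
W=lambda x,m:np.array([x[0]+np.cos(x[2])*m[0]-np.sin(x[2])*m[1],x[1]+np.sin(x[2])*m[0]+np.cos(x[2])*m[1],m[2]])
f=lambda x:np.concatenate([proj(p,W(x,M[l]))-uv for i,p,l,uv in S])
s=least_squares(f,[620,-8,-.1],loss='soft_l1',f_scale=2,x_scale=[1,1,.01])
print(s.x,np.degrees(s.x[2]),np.degrees(np.sqrt(np.diag(np.linalg.inv(s.jac.T@s.jac)))))
for (i,p,l,uv),e in zip(S,f(s.x).reshape(-1,2)): print(i,l,e)
for l in M: print(l,W(s.x,M[l]))
np.save('stand.npy',s.x)
E
python3 g.py
```

```text
[621.1 -10.   -0.2] -10.374241999368998 [17.1 19.1  0.2]
0 pivot [ 1.9 -0.2]
0 free_ring [ 0.1 -2.4]
0 fixed_ring [-0.8 -1.9]
0 knob_top [-2.7  1.5]
0 stand [ 2.2 -2. ]
1 pivot [1.1 2.3]
1 free_ring [ 0.7 -1.1]
1 fixed_ring [-1.4 -1.4]
1 die_mid [0.4 3.1]
1 knob_top [-4.   0.9]
1 ratchet [ 3.2 -0.9]
1 stand [-0.9 -4.4]
2 pivot [0.8 1.2]
2 die_mid [1.6 3.1]
2 knob_top [-0.5  1.1]
2 ratchet [ 1.2 -2.8]
2 stand [-0.7 -0.5]
3 pivot [-0.2 -0.1]
3 free_ring [-64.2 -69.4]
3 fixed_ring [ 0.2 -3.8]
3 knob_top [2.4 1. ]
3 ratchet [-0.5  0.2]
3 stand [ 3.1 -3.9]
4 pivot [ 3.9 -0.7]
4 free_ring [-0.3  1.1]
4 fixed_ring [0.3 0.3]
4 die_mid [ 2.4 -1. ]
4 knob_top [-1.6  0.7]
4 ratchet [-1.1 -1.9]
pivot [621.1 -10.   50. ]
free_ring [ 549.7 -116.8   50. ]
fixed_ring [ 626.1 -137.9   50. ]
die_mid [632.8  54.   70. ]
knob_top [632.8  54.  153. ]
ratchet [604.9 -98.5  50. ]
stand [621.1 -10.    0. ]
```

```bash
python3 -m jog '[[0.031,0.219,0,3.8,0],[0.031,0.219,0,3.8,0],[0.031,0.219,0,3.8,0],[0.031,0.219,0,3.8,0],[0.031,0.219,0.02,3.8,0],[0.031,0.219,0.07,3.8,0],[0.031,0.219,0.12,3.8,0],[0.031,0.219,0.15,3.8,0]]'
cat > st.py <<'E'
from h import *
np.set_printoptions(precision=1,suppress=True)
s=r.sense(); x=np.load('stand.npy'); c,d=np.cos(x[2]),np.sin(x[2]); t=s['tool_pos']
Rt=np.array([[c,d],[-d,c]])
print(s['time'],'tcp',t,'yaw',s['tcp_rot'],'stand xy',Rt@(t[:2]-x[:2]),'F stand',Rt@s['ft_force'][:2],s['ft_force'][2],'gap',s['finger_gap'])
E
python3 st.py
```

```text
time: 7.35
tool_pos: [500.0, -111.3, 130.0]
tcp_rot: [-180.0, 0.2, -10.7]
ft_force: [-0.6, -0.1, 0.5]
finger_gap: -0.1
7.35 tcp [ 500.  -111.3  130. ] yaw [-180.     0.2  -10.7] stand xy [-100.8 -121.5] F stand [-0.6 -0.2] 0.5240639518176351 gap -0.11550601616021522
```

```bash
python3 -m jog '[[0,0,0.05,0,0],[0,0,0.068,0,0],[0,0.002,0.068,0,0],[0.01,0.002,0.068,0,0],[0.018,0.003,0.068,0,0],[0.026,0.003,0.068,0,0],[0.034,0.003,0.068,0,0],[0.034,0.003,0.068,0,0]]'; python3 st.py
python3 - <<'E'
from h import *
p=snap('side'); cv2.imwrite('pics/s1.png',cv2.cvtColor(cv2.resize(p['image'][150:270,190:350],None,fx=4,fy=4,interpolation=2),cv2.COLOR_RGB2BGR))
E
```

```text
time: 8.15
tool_pos: [534.6, -121.0, 63.1]
tcp_rot: [180.0, 0.1, -10.7]
ft_force: [-1.4, 0.8, 2.2]
finger_gap: -0.2
8.15 tcp [ 534.6 -121.    63.1] yaw [180.    0.1 -10.7] stand xy [ -65.1 -124.8] F stand [-1.5  0.5] 2.1690244319243734 gap -0.17137601560644716
```

View pics/s1.png

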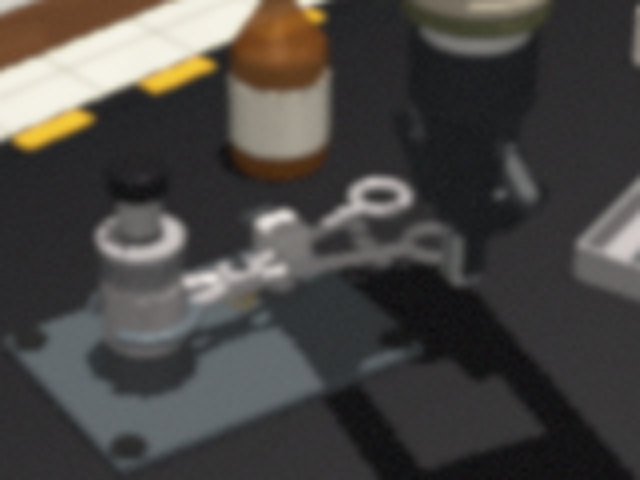

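The side crop shows the finger behind the free ring at (430,240), with about 1.5 N of push. I'll continue in small steps and watch the force.

```bash
python3 -m jog '[[0.003,0,0,0,0],[0.006,0,0,0,0],[0.006,0,0,0,0]]'; python3 st.py;  python3 -m jog '[[0.003,0,0,0,0],[0.003,0,0,0,0]]'; python3 st.py; python3 -m jog '[[0.003,0,0,0,0],[0.003,0,0,0,0]]'; python3 st.py; python3 -m jog '[[0.003,0,0,0,0],[0.003,0,0,0,0]]'; python3 st.py
```

```text
time: 8.5
tool_pos: [540.0, -121.8, 62.7]
tcp_rot: [-180.0, 0.1, -10.7]
ft_force: [-2.1, -1.1, 2.3]
finger_gap: 0.0
8.5 tcp [ 540.  -121.8   62.7] yaw [-180.     0.1  -10.7] stand xy [ -59.6 -124.6] F stand [-1.8 -1.4] 2.335160861314582 gap 0.035747540428565386
time: 8.7
tool_pos: [542.2, -122.3, 62.0]
tcp_rot: [-180.0, 0.2, -10.7]
ft_force: [-3.7, -0.6, 0.1]
finger_gap: -0.1
8.7 tcp [ 542.2 -122.3   62. ] yaw [-180.     0.2  -10.7] stand xy [ -57.4 -124.7] F stand [-3.5 -1.3] 0.09549478879005474 gap -0.1191430151051634
time: 8.9
tool_pos: [544.5, -122.9, 61.6]
tcp_rot: [-180.0, 0.3, -10.7]
ft_force: [-4.9, -2.1, 1.9]
finger_gap: -0.2
8.9 tcp [ 544.5 -122.9   61.6] yaw [-180.     0.3  -10.7] stand xy [ -54.9 -124.9] F stand [-4.4 -3. ] 1.8967375932285389 gap -0.1866348784054818
time: 9.1
tool_pos: [547.1, -123.7, 61.3]
tcp_rot: [180.0, 0.4, -10.7]
ft_force: [-5.0, -2.8, 2.3]
finger_gap: 0.1
9.1 tcp [ 547.1 -123.7   61.3] yaw [180.    0.4 -10.7] stand xy [ -52.3 -125.2] F stand [-4.4 -3.7] 2.255617368629416 gap 0.1428855745355931
```

```bash
for i in 1 2 3 4; do python3 -m jog '[[0.003,0,0,0,0],[0.003,0,0,0,0]]' >/dev/null; python3 st.py; done
```

```text
9.3 tcp [ 549.4 -124.4   61. ] yaw [180.    0.5 -10.7] stand xy [ -49.9 -125.5] F stand [-5.9 -3.5] 2.479237332063211 gap 0.12193516785735672
9.5 tcp [ 551.4 -125.3   60.5] yaw [179.9   0.6 -10.7] stand xy [ -47.8 -126. ] F stand [-6.4 -3.9] 3.9118449704264613 gap 0.10577812279148997
9.7 tcp [ 553.2 -126.1   59.9] yaw [179.9   0.8 -10.7] stand xy [ -45.9 -126.5] F stand [-7.4 -2.8] 2.6542532591758423 gap -0.173932475696072
9.9 tcp [ 554.7 -126.8   59.2] yaw [179.9   0.9 -10.7] stand xy [ -44.2 -126.8] F stand [-8.6 -2.9] 3.5373386301682523 gap -0.47703225220367984
```

```bash
for i in 1 2; do python3 -m jog '[[0.004,-0.001,-0.001,0,0],[0.004,-0.001,-0.001,0,0]]' >/dev/null; python3 st.py; done
cat > ring.py <<'E'
from h import *
import sys
x=np.load('stand.npy'); c,d=np.cos(x[2]),np.sin(x[2]); Rt=np.array([[c,d],[-d,c]])
for n in sys.argv[1:]:
    p=snap(n)
    for l in('free_ring','fixed_ring','pivot','die_mid','knob_top','press_spot'):
        for q in r.pinpoint(p,l)[:2]: print(n,l,np.round(q['uv']),round(q['conf'],2),np.round(Rt@(atz(p,q['uv'],{'die_mid':70,'knob_top':153}.get(l,50))[:2]-x[:2]),1))
    save(p,f'{n}_last.png')
E
python3 ring.py side scene
```

```text
10.1 tcp [ 557.2 -126.7   59.4] yaw [179.8   1.2 -10.7] stand xy [ -41.9 -126.3] F stand [-9.5 -4.6] 2.849028932431066 gap 0.01831433593193912
10.3 tcp [ 559.3 -126.5   59.4] yaw [179.8   1.5 -10.7] stand xy [ -39.8 -125.8] F stand [-11.3  -3.2] 2.8151330675726793 gap -0.41662676273269
side free_ring [295. 207.] 0.65 [ -19.3 -126.3]
side fixed_ring [286. 198.] 0.55 [  25.6 -131.6]
side pivot [246. 219.] 0.7 [3.3 6.3]
side pivot [173. 325.] 0.2 [-222.   304.2]
side die_mid [226. 221.] 0.81 [-4.1 65.3]
side die_mid [360. 212.] 0.34 [-149.2 -228.3]
side knob_top [225. 189.] 0.67 [ 6.1 59.2]
side press_spot [289. 206.] 0.44 [  -8.  -115.9]
scene fixed_ring [288. 295.] 0.66 [  30.6 -139.1]
scene pivot [313. 243.] 0.91 [-6.2 11.9]
scene die_mid [328. 226.] 0.72 [ 0.1 67.2]
scene die_mid [312. 246.] 0.17 [ 3.9 -5.8]
scene knob_top [332. 209.] 0.51 [ 0.6 69.8]
scene knob_top [309. 258.] 0.28 [ 35.  -71.1]
```

```bash
python3 -m jog '[[-0.01,0,0,0,0],[-0.025,0,0,0,0],[-0.045,0,0,0,0],[-0.045,0,0,0,0]]' >/dev/null; python3 st.py; python3 ring.py side scene
python3 - <<'E'
import cv2,numpy as np
a=cv2.imread('pics/scene_last.png')[180:320,220:360];b=cv2.imread('pics/side_last.png')[170:270,210:330]
cv2.imwrite('pics/lock.png',np.hstack([cv2.resize(a,(400,400)),cv2.resize(b,(400,400))]))
E
```

```text
11.4 tcp [ 513.3 -117.2   59.9] yaw [179.8   1.5 -10.7] stand xy [ -86.6 -124.9] F stand [ 0.5 -0.2] -0.6117161789684291 gap -0.06620502909994745
side free_ring [298. 209.] 0.63 [ -31.  -127.3]
side fixed_ring [285. 198.] 0.96 [  31.6 -129.7]
side pivot [248. 222.] 0.6 [-8.3  8.9]
side die_mid [224. 223.] 0.58 [-7.7 72. ]
side knob_top [224. 189.] 0.66 [ 4.8 62. ]
side knob_top [171. 326.] 0.49 [-317.9  341.2]
side press_spot [292. 208.] 0.66 [ -20. -118.]
scene free_ring [274. 280.] 0.77 [ -22.  -129.8]
scene free_ring [331. 210.] 0.55 [-26.9 121.2]
scene fixed_ring [291. 294.] 0.73 [  34.  -133.2]
scene pivot [290. 293.] 0.65 [  31.6 -131.2]
scene pivot [313. 245.] 0.58 [-1.9  6.5]
scene die_mid [328. 228.] 0.86 [ 3.9 62.8]
scene die_mid [290. 293.] 0.33 [  34.5 -137.8]
scene knob_top [328. 210.] 0.71 [-4.8 61.9]
scene press_spot [279. 273.] 0.69 [ -22.9 -107.4]
```

View pics/lock.png

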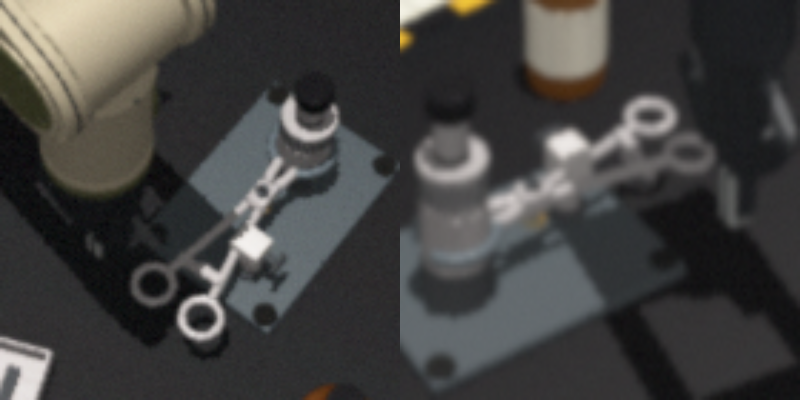

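Locked: the ring centre stays at about x = -23 mm (first tooth) with the finger clear, and the ring spacing in the image went from 30 px to 19.5 px. The die is still upright. Now for the knob.

```bash
python3 -m jog '[[0,0,-0.05,0,0],[0,0,-0.10,0,0],[0,0,-0.15,0,0],[0.01,-0.02,-0.18,0,0],[0.03,-0.06,-0.18,0,0],[0.05,-0.11,-0.18,0,0],[0.07,-0.15,-0.18,0,0],[0.086,-0.191,-0.18,0,0]]' >/dev/null; python3 -m jog '[[0,0,0,0,0]]'>/dev/null; python3 st.py; python3 ring.py scene side | grep -E "free|press|knob|die"
```

```text
13.0 tcp [641.9  60.  236.3] yaw [179.9   1.5 -10.5] stand xy [ 7.9 72.5] F stand [-0.6 -0.4] -0.011608515370413963 gap -0.12824791141463898
scene free_ring [271. 278.] 0.62 [ -30.2 -130.3]
scene free_ring [331. 338.] 0.26 [ 173.3 -160.2]
scene die_mid [327. 226.] 0.72 [-1.7 66.6]
scene knob_top [331. 210.] 0.77 [ 1.5 64.7]
scene knob_top [326. 235.] 0.18 [29.6  1.9]
scene press_spot [276. 271.] 0.68 [ -32.5 -108.5]
side free_ring [299. 209.] 0.48 [ -32.7 -129.1]
side die_mid [224. 222.] 0.88 [-2.8 71.1]
side knob_top [225. 190.] 0.61 [-0.3 62.3]
side press_spot [289. 208.] 0.47 [ -16.3 -109.1]
side press_spot [247. 217.] 0.44 [10.4 -1.2]
```

```bash
python3 -m jog '[[-0.007,0.007,0,0,0],[-0.006,0.007,0.04,0,0],[-0.0055,0.007,0.055,0,0],[-0.0055,0.007,0.058,0,0],[-0.0055,0.007,0.062,0,0],[-0.005,0.007,0.067,0,0],[-0.005,0.007,0.072,0,0],[-0.005,0.007,0.072,0,0]]'>/dev/null; python3 st.py;python3 -m jog '[[0,0,0.004,0,0],[0,0,0.009,0,0],[0,0,0.013,0,0],[0,0,0.015,0,0]]'>/dev/null; python3 st.py
```

```text
14.5 tcp [633.2  49.1 167. ] yaw [179.8   1.3 -10.8] stand xy [ 1.3 60.2] F stand [-0.9 -0.6] 1.8430307172523483 gap -0.0171271319474705
14.9 tcp [633.   49.1 152.1] yaw [179.8   1.3 -10.8] stand xy [ 1.1 60.3] F stand [-0.6  0.4] 3.779548568397363 gap 0.21076684266309462
```

```bash
python3 -m jog '[[0,0,0.003,0,0],[0,0,0.006,0,0],[0,0,0.006,0,0]]'>/dev/null; python3 st.py;python3 -m jog '[[0,0,0.003,0,0],[0,0,0.003,0,0]]'>/dev/null; python3 st.py; python3 ring.py side scene| grep -E "knob|die"
```

```text
15.2 tcp [632.8  49.1 145.5] yaw [179.8   1.3 -10.8] stand xy [ 0.9 60.2] F stand [ 0.6 -1.2] 0.053225406629298144 gap 0.1328558498861472
15.4 tcp [634.   49.  145.1] yaw [179.9   1.1 -10.8] stand xy [ 2.1 60.4] F stand [-4.7 -1.2] 16.629179566092148 gap 0.19694098480159591
side die_mid [225. 224.] 0.78 [-11.6  72.6]
side knob_top [224. 202.] 0.68 [-40.3  88.5]
scene die_mid [325. 227.] 0.68 [-4.9 59.9]
scene knob_top [328. 216.] 0.6 [ 4.1 48.2]
```

```bash
python3 - <<'E'
import cv2,numpy as np
a=cv2.imread('pics/scene_last.png')[150:290,250:390];b=cv2.imread('pics/side_last.png')[150:270,180:300]
cv2.imwrite('pics/knob.png',np.hstack([cv2.resize(a,(400,400)),cv2.resize(b,(400,400))]))
E
```

```text
(no output)
```

View pics/knob.png

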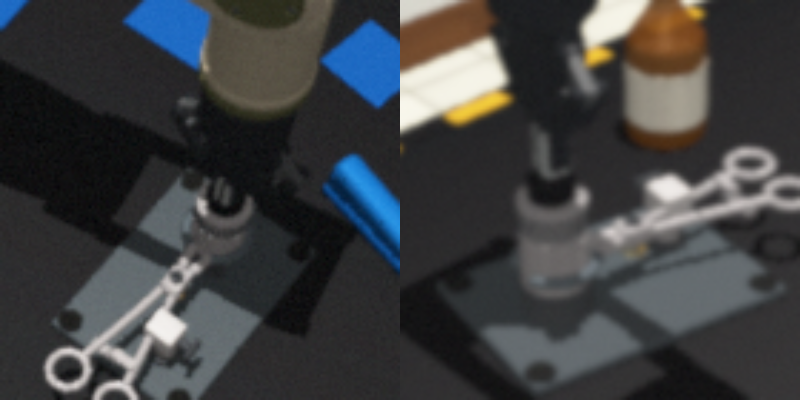

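The knob now sits on the die. The fingertips stopped at 123 mm, which is the expected height for fully down, and the force jumped to 17 N. The jaws are still shut. One firmer push, then over to the press spot.

```bash
python3 -m jog '[[0,0,0.002,0,0],[0,0,0.002,0,0]]'>/dev/null; python3 st.py; python3 -m jog '[[0,0,-0.03,0,0],[0,0,-0.05,0,0],[0,0.05,-0.05,0,0],[-0.005,0.10,-0.05,0,0],[-0.015,0.14,-0.05,0,0],[-0.022,0.175,-0.05,0,0],[-0.022,0.175,-0.05,0,0],[-0.022,0.175,-0.05,0,0]]'>/dev/null; python3 st.py; python3 e.py 4
```

```text
16.3 tcp [634.6  49.  145.2] yaw [179.9   1.  -10.7] stand xy [ 2.7 60.5] F stand [-5.7 -0.9] 14.202673334246818 gap -0.2974216843325486
17.1 tcp [ 580.9 -119.5  195.5] yaw [179.9   1.  -10.9] stand xy [ -19.8 -115. ] F stand [0.2 0.1] -0.03400846926906194 gap 0.11427362202620962
[599.2 -35.9 314.8] [ 581.3 -118.6  195.6]
pivot [(array([306.,  32.]), 0.79)]
free_ring [(array([278., 216.]), 0.91)]
fixed_ring [(array([346., 213.]), 0.65)]
die_mid [(array([276., 192.]), 0.73)]
knob_top [(array([307.,  30.]), 0.57)]
press_spot [(array([276., 190.]), 0.85)]
ratchet [(array([306., 169.]), 0.63)]
extractor_mid [(array([304.,  40.]), 0.28)]
stand [(array([305.,  41.]), 0.6)]
```

```bash
python3 - <<'E'
from h import *
import pickle
np.set_printoptions(precision=1,suppress=True)
p,o=pickle.load(open('w4.pkl','rb')); x=np.load('stand.npy'); c,d=np.cos(x[2]),np.sin(x[2]); Rt=np.array([[c,d],[-d,c]])
for l in('pivot','free_ring','fixed_ring','press_spot','ratchet'):
    X=atz(p,o[l][0][0],54 if l=='press_spot' else 50); print(l,X,Rt@(X[:2]-x[:2]))
E
```

```text
pivot [618.  -10.7  50. ] [-2.9 -1.3]
free_ring [ 576.4 -130.6   50. ] [ -22.3 -126.7]
fixed_ring [ 626.8 -137.6   50. ] [  28.6 -124.6]
press_spot [ 579.1 -109.6   54. ] [ -23.3 -105.5]
ratchet [603.3 -99.   50. ] [ -1.5 -90.8]
```

View pics/w4.png

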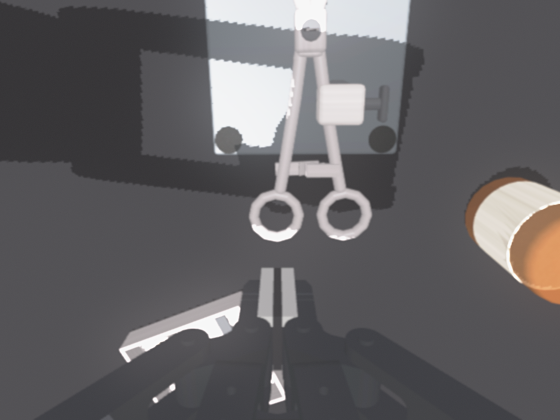

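The wrist view shows the free ring locked at (276,216), the press spot at (277,190) and the ratchet at (305,169). Now I'll press at stand (-23,-107).

```bash
python3 -m jog '[[-0.003,-0.008,0.045,0,0],[-0.002,-0.008,0.09,0,0],[-0.001,-0.008,0.11,0,0],[-0.001,-0.008,0.114,0,0],[-0.001,-0.008,0.114,0,0]]'>/dev/null; python3 st.py;python3 -m jog '[[0,0,0.003,0,0],[0,0,0.006,0,0],[0,0,0.009,0,0],[0,0,0.012,0,0],[0,0,0.012,0,0]]'>/dev/null; python3 st.py
```

```text
18.1 tcp [ 579.7 -110.1   81.7] yaw [179.9   1.1 -10.7] stand xy [ -22.7 -105.9] F stand [-0.7  0.3] 0.03652733289055743 gap 0.07677352526052507
18.6 tcp [ 579.8 -110.1   70.5] yaw [179.9   1.  -10.7] stand xy [ -22.5 -106. ] F stand [-2.9 -0. ] 7.558057969620681 gap 0.042526324856553686
```

```bash
python3 -m jog '[[0,0,0.003,0,0],[0,0,0.003,0,0],[-0.006,0,0.003,0,0],[-0.013,0,0.003,0,0],[-0.020,0,0.003,0,0],[-0.027,0,0.003,0,0],[-0.034,0,0.003,0,0],[-0.036,0,0.003,0,0]]'>/dev/null; python3 st.py;python3 -m jog '[[0,0,-0.03,0,0],[0,0,-0.08,0,0],[0,0.0,-0.12,0,0],[0,0,-0.12,0,0]]'>/dev/null; python3 st.py; python3 e.py 5 | grep -E "ring|press"; python3 - <<'E'
from h import *
import pickle
p,o=pickle.load(open('w5.pkl','rb')); x=np.load('stand.npy'); c,d=np.cos(x[2]),np.sin(x[2]); Rt=np.array([[c,d],[-d,c]])
for l in('pivot','free_ring','fixed_ring','press_spot'):
    if o[l]: X=atz(p,o[l][0][0],50); print(l,Rt@(X[:2]-x[:2]))
E
```

```text
19.4 tcp [ 546.2 -103.8   70.1] yaw [179.9   0.7 -10.7] stand xy [ -56.7 -105.8] F stand [ 5. -0.] 5.77057174246916 gap -0.28684873123330773
19.8 tcp [ 551.7 -105.   197.9] yaw [179.8   0.  -10.7] stand xy [ -51.1 -106. ] F stand [ 1.2 -0.5] 0.12502522947701483 gap 0.6961426646500503
free_ring [(array([276., 215.]), 0.7)]
fixed_ring [(array([382., 224.]), 0.89)]
press_spot [(array([282., 191.]), 0.64)]
pivot [-2.33449502  0.28592272]
free_ring [ -52.03167424 -117.99900442]
fixed_ring [  28.98484634 -125.95526884]
press_spot [-47.7691447  -99.31367048]
```

View pics/w5.png

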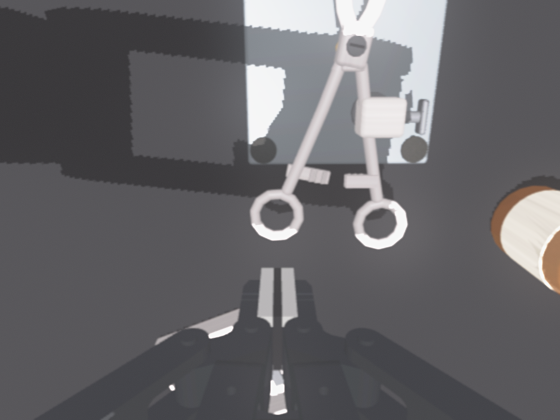

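The tongs are open: the ring centre is at (-52,-118), the stated open place is (-51,-118), and the ratchet arms are apart. Now I'll measure the die again from two places.

```bash
python3 -m jog '[[0.0,-0.01,-0.04,0,0],[0.01,-0.05,-0.06,0,0],[0.024,-0.09,-0.07,0,0],[0.024,-0.132,-0.08,0,0],[0.024,-0.132,-0.08,0,0],[0.024,-0.132,-0.08,0,0]]' >/dev/null; python3 e.py 6| grep -E "knob|die|pivot|\[\["; python3 -m jog '[[-0.05,-0.02,0,0,0],[-0.07,-0.04,0,0,0],[-0.07,-0.04,0,0,0],[-0.07,-0.04,0,0,0]]' >/dev/null; python3 e.py 7| grep -E "knob|die|pivot"; python3 st.py
python3 - <<'E'
from h import *
import pickle
np.set_printoptions(precision=1,suppress=True)
V=[pickle.load(open(f'w{i}.pkl','rb')) for i in (6,7)]
for l in ('knob_top','die_mid','pivot'):
    obs=[(p,o[l][0][0]) for p,o in V if o[l]]
    if len(obs)>1: print(l,*tri(obs))
    for p,uv in obs: print('  ',atz(p,uv,{'knob_top':123,'die_mid':70,'pivot':50}[l]))
E
```

```text
pivot [(array([308., 205.]), 0.89)]
die_mid []
knob_top [(array([321., 150.]), 0.91)]
pivot [(array([377., 239.]), 0.96)]
die_mid []
knob_top [(array([416., 201.]), 0.61), (array([327., 341.]), 0.42)]
22.3 tcp [535.3  73.  269.2] yaw [179.9   0.8 -10.8] stand xy [-99.3  66.2] F stand [-0.6  0.2] -0.38532430523576444 gap -0.1543956973124361
knob_top [631.8  56.1 128.2] [np.float64(0.8756296247030879), np.float64(0.8756296247032027)]
   [631.7  54.4 123. ]
   [634.   54.8 123. ]
pivot [617.8 -11.4  41.6] [np.float64(1.4542053063273261), np.float64(1.4542053063273899)]
   [616.9  -9.7  50. ]
   [617.  -6.  50.]
```

View pics/w7.png

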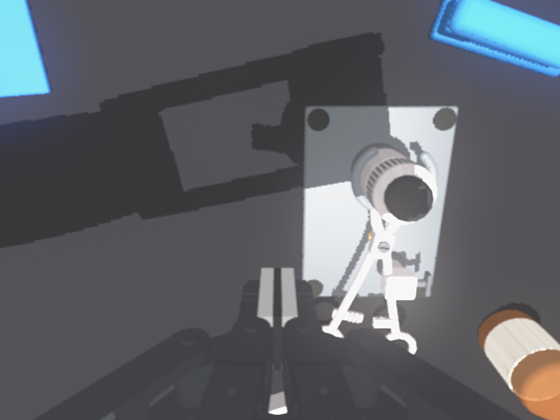

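View 7: knob (408,196) is low on the die, the die stands on the ring and the jaws are open. Moving over it with the gripper open.

```bash
python3 -m jog '[[0.04,0,0,0,100],[0.08,0,0,0,100],[0.099,0,0,0,100],[0.099,0,0,0,100],[0.1,0,0.04,0,100],[0.1,0,0.08,0,100],[0.1,0,0.08,0,100],[0.1,0,0.08,0,100]]' >/dev/null; python3 st.py
```

```text
23.1 tcp [631.3  54.6 187.7] yaw [179.9   1.  -10.8] stand xy [-1.6 65.3] F stand [0.2 0.2] 1.1432133879248543 gap 85.22455510177922
```

```bash
python3 -m jog '[[0.0015,0,0.03,0,100],[0.002,0,0.06,0,100],[0.003,0,0.085,0,100],[0.003,0,0.102,0,100],[0.003,0,0.102,0,100]]' >/dev/null; python3 st.py; python3 -m jog '[[0,0,0,0,75],[0,0,0,0,65],[0,0,0,0,60],[0,0,0,0,57],[0,0,0,0,54],[0,0,0,0,50],[0,0,0,0,50],[0,0,0,0,50]]' 70 >/dev/null; python3 st.py
```

```text
23.6 tcp [631.8  54.2  85.1] yaw [179.8   1.1 -10.8] stand xy [-1. 65.] F stand [-0.9  0.2] 0.1646042391927623 gap 85.47569905080277
24.4 tcp [632.7  54.3  87.4] yaw [179.9   1.  -10.8] stand xy [-0.2 65.3] F stand [-5.2  0.1] 8.320320214827067 gap 48.99433573963457
```

```bash
python3 -m jog '[[0,0,0,0,48],[0,0,-0.006,0,45],[0,0,-0.012,0,45],[0,0,-0.022,0,45],[0,0,-0.035,0,45],[0,0,-0.05,0,45],[0,0,-0.07,0,45],[0,0,-0.07,0,45]]' 80 >/dev/null; python3 st.py; python3 ring.py side scene | grep -E "die|knob|free"
python3 - <<'E'
import cv2,numpy as np
a=cv2.imread('pics/scene_last.png')[130:290,230:390];b=cv2.imread('pics/side_last.png')[150:270,170:290]
cv2.imwrite('pics/lift.png',np.hstack([cv2.resize(a,(400,400)),cv2.resize(b,(400,400))]))
E
```

```text
25.2 tcp [636.4  54.3 162.6] yaw [180.    0.5 -10.8] stand xy [ 3.6 66. ] F stand [1.6 0.1] -5.83193320634914 gap 48.730018694307454
side free_ring [298. 213.] 0.48 [ -45.9 -117.8]
side die_mid [223. 196.] 0.9 [100.7  15.6]
side die_mid [256. 190.] 0.6 [ 78.8 -72.8]
side knob_top [222. 173.] 0.38 [73.5 27.6]
scene free_ring [266. 268.] 0.63 [ -54.7 -118.3]
scene die_mid [331. 213.] 0.59 [-15.9 103.1]
scene knob_top [329. 236.] 0.63 [37.6  2.8]
scene knob_top [333. 202.] 0.48 [-8.6 86.2]
```

View pics/lift.png

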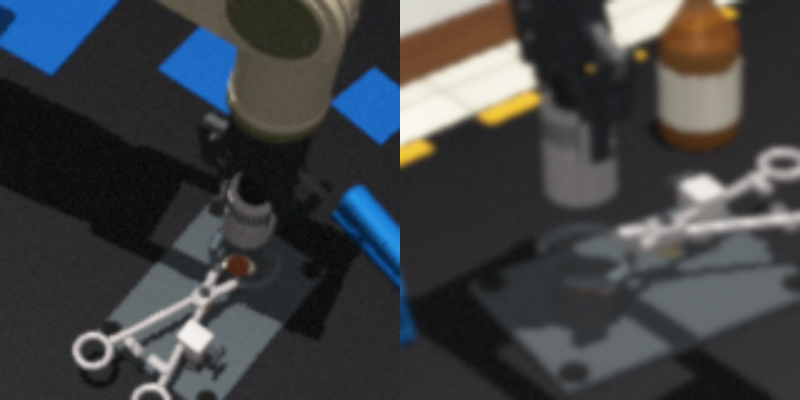

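Lift view: the die hangs in the fingers with its weight on the wrist, and the red-brown pellet stays in the extractor ring at (238,265) in the left half. Carrying it to the mat.

```bash
python3 -m jog '[[-0.010,-0.012,0,0,45],[-0.030,-0.036,0,0,45],[-0.058,-0.070,0,0,45],[-0.088,-0.106,0,0,45],[-0.118,-0.143,0,0,45],[-0.146,-0.177,0,0,45],[-0.168,-0.203,0,0,45],[-0.181,-0.219,0,0,45]]' >/dev/null; python3 -m jog '[[0,0,0,0,45],[0,0,0,0,45]]' >/dev/null; python3 st.py
```

```text
26.9 tcp [493.8 307.1 160.3] yaw [179.9   1.  -10.5] stand xy [-182.3  288.9] F stand [0.5 0.2] -6.730868046137604 gap 48.65937018763197
```

```bash
python3 -m jog '[[0.004,0.002,0.02,0,45],[0.006,0.003,0.045,0,45],[0.007,0.003,0.07,0,45],[0.0075,0.003,0.088,0,45],[0.0075,0.003,0.095,0,45],[0.0075,0.003,0.098,0,45],[0.0075,0.003,0.098,0,45]]' >/dev/null; python3 st.py; for i in 1 2 3; do python3 -m jog '[[0,0,0.001,0,45],[0,0,0.002,0,45],[0,0,0.002,0,45]]' >/dev/null; python3 st.py; done
```

```text
27.6 tcp [499.5 302.7  62.7] yaw [179.9   1.  -10.5] stand xy [-175.9  285.6] F stand [-0.2  0. ] -6.124276839829159 gap 48.81175286892642
27.9 tcp [499.9 302.9  61.4] yaw [180.    0.9 -10.5] stand xy [-175.5  285.9] F stand [-1.  -0.2] -6.353134461536196 gap 48.505165437491925
28.2 tcp [499.8 302.9  59.3] yaw [180.    0.9 -10.5] stand xy [-175.7  285.9] F stand [-0.3 -0.1] -6.900169689590391 gap 48.83069151557226
28.5 tcp [499.5 302.8  57. ] yaw [180.    0.9 -10.5] stand xy [-175.9  285.8] F stand [ 0.5 -0.4] -7.223553935449143 gap 49.18330408078481
```

```bash
for i in 1 2 3; do python3 -m jog '[[0,0,0.001,0,45],[0,0,0.0015,0,45],[0,0,0.0015,0,45]]' >/dev/null; python3 st.py; done
```

```text
28.8 tcp [499.7 303.1  56.5] yaw [180.    0.9 -10.5] stand xy [-175.7  286. ] F stand [-4.8 -3. ] 3.935770510906043 gap 48.64335963550456
29.1 tcp [499.9 303.2  56.4] yaw [180.    0.9 -10.5] stand xy [-175.6  286.2] F stand [-6.3 -4.3] 8.752368123826603 gap 48.69885128130203
29.4 tcp [500.2 303.4  56.4] yaw [-180.     0.9  -10.5] stand xy [-175.4  286.4] F stand [-5.9 -4.3] 10.250127636330573 gap 48.551378333934096
```

Seated: TCP 56.4 mm as predicted, with contact force 10 N. Releasing slowly.

```bash
python3 -m jog '[[0,0,0,0,56],[0,0,0,0,59],[0,0,0,0,62],[0,0,0,0,68],[0,0,0,0,80],[0,0,0,0,100],[0,0,0,0,100],[0,0,0,0,100]]' 20 >/dev/null; python3 st.py; python3 -m jog '[[0,0,-0.01,0,100],[-0.0,0,-0.03,0,100],[-0.001,0,-0.06,0,100],[-0.002,0,-0.1,0,100],[-0.003,0,-0.14,0,100],[-0.003,0.03,-0.16,0,100],[-0.003,0.07,-0.16,0,100],[-0.003,0.09,-0.16,0,100]]' >/dev/null; python3 st.py
python3 - <<'E'
from h import *
np.set_printoptions(precision=1,suppress=True)
ps={n:snap(n) for n in('scene','side')}
for l in('die_mid','knob_top','pellet_mid','extractor_mid','free_ring','mat'):
    q={n:r.pinpoint(ps[n],l) for n in ps}
    print(l,{n:[(np.round(d['uv']),round(d['conf'],2)) for d in q[n][:2]] for n in q})
    if q['scene'] and q['side']: print('   ',*tri([(ps[n],q[n][0]['uv']) for n in ps]))
a=ps['scene']['image'][110:310,230:430];b=ps['side']['image'][170:370,110:310]
cv2.imwrite('pics/end.png',cv2.cvtColor(np.hstack([cv2.resize(a,(400,400)),cv2.resize(b,(400,400))]),cv2.COLOR_RGB2BGR))
E
```

```text
30.2 tcp [500.2 303.4  56.5] yaw [-180.     0.9  -10.5] stand xy [-175.3  286.5] F stand [-0.2  0.3] -0.20577188270404131 gap 85.30064414355495
31.0 tcp [483.5 213.3 218.7] yaw [-180.     0.7  -10.5] stand xy [-175.5  194.8] F stand [-0.4  0.5] -0.44219895522905267 gap 85.31876700975896
die_mid {'scene': [(array([319., 145.]), 0.89)], 'side': [(array([174., 310.]), 0.64), (array([301., 215.]), 0.49)]}
    [491.9 301.8  44.4] [np.float64(0.999946567304864), np.float64(0.9999465673049078)]
knob_top {'scene': [(array([322., 133.]), 0.38)], 'side': [(array([170., 290.]), 0.71), (array([252., 237.]), 0.69)]}
    [495.2 305.1  97.5] [np.float64(0.03687944989107622), np.float64(0.0368794498909842)]
pellet_mid {'scene': [(array([326., 234.]), 0.5)], 'side': [(array([301., 214.]), 0.22)]}
    [579.1 -36.6  98.5] [np.float64(80.49295607717691), np.float64(80.49295607717707)]
extractor_mid {'scene': [(array([327., 236.]), 0.72)], 'side': [(array([228., 240.]), 0.84), (array([247., 219.]), 0.61)]}
    [632.8  53.2  12.8] [np.float64(4.443972017346665), np.float64(4.443972017346738)]
free_ring {'scene': [(array([267., 272.]), 0.64), (array([313., 245.]), 0.55)], 'side': []}
mat {'scene': [(array([247., 131.]), 0.97), (array([319., 153.]), 0.77)], 'side': [(array([272., 394.]), 0.91), (array([176., 327.]), 0.73)]}
    [251.6 277.6  -2.1] [np.float64(4.87999540805119), np.float64(4.879995408051282)]
```

View pics/end.png

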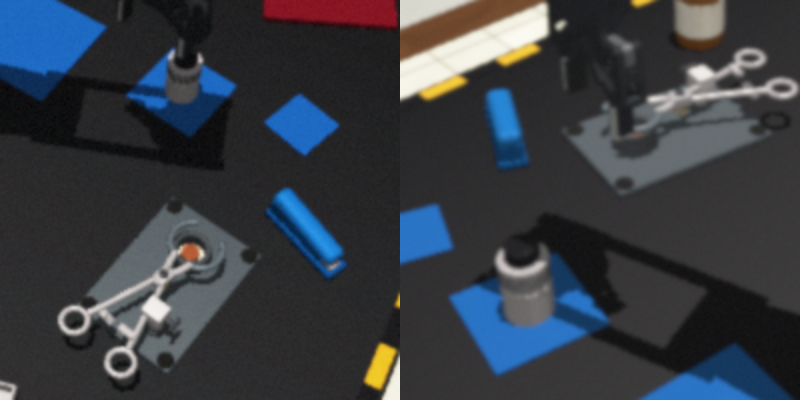

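The die stands upright near the middle of the middle mat with the knob down, the pellet is in the ring and the tongs are open. Handing in.

```bash
python3 -m jog '[[0,0,0,0,100],[0,0,0,0,100],[0,0,0,0,100]]'; python3 -c "
from bench import r
print(r.hand_in())"
```

```text
time: 32.0
tool_pos: [483.2, 215.2, 216.3]
tcp_rot: [-180.0, 0.9, -10.5]
ft_force: [-0.5, -0.5, -1.0]
finger_gap: 85.5
the job is handed in; nothing more can be done
None
```

The emptied die now stands upright on the middle-sized blue mat. The pellet is in the extractor ring, and I handed the job in at 32 s with no verdict reported.

- **Ratchet:** I pushed the free ring across and it held on the first tooth, with its centre at about (-22, -127) while the robot was clear of it.
- **Ejector:** I pushed the knob down until the fingertips stopped at 123 mm above the bench, the height expected for fully down.
- **Release:** I pressed the handle down and drew it sideways, and it went back to its open place at (-52, -118).
- **Die:** I lifted it out and set it down gently at about (500, 303). The mat's centre measured (499, 303).

**Last checks:** The final pictures show the die upright on the mat, the knob down on it, the pellet in the ring, the tongs open and the robot clear of everything. The stapler and bottle look where they were. The tray is only at the edge of the last view.

**Disagreements:**
- The last two-camera fix put the die's middle at about (492, 302) and 44 mm high, against 39 mm expected. It put the knob top at 97 mm against 92 mm. Both are within the scatter of that measurement, and the set-down height agreed with the expected value.
- The side camera gave no usable fix on the pellet. I rely on the scene view for it.
- The wrist stayed tilted by about 1° after the ratchet push.

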